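# Push a filter cassette under the spring-closed light cover

### The job

Hold the spring-closed light cover of the filter nest open by pushing its steel lift bar sideways with one fingertip, and with the other fingertip push the white cassette along its lane, under the open cover, until it is fully home against the stop. Then take the fingers away so that the cover springs fully shut over the cassette. Do not grasp or lift the cassette, and do not disturb the other things on the table.

Things in the scene. Friction and masses are not known exactly. Their poses are not given: they have to be found in the camera images.
- nest: Filter nest, fixed: aluminium base plate 8 mm thick (own x -175 to 75, y -40 to 58 mm). Origin at table height under the middle of the mouth (front face of the cover's lip); +x push direction, +y left of the lane, z up. Two low rails (tops 14 mm above the table, x -165 to 70, 4 mm wide) bound a lane 47 mm wide centred on y = 0, its floor 8 mm above the table.
- stop (a point): Middle of the near face of the nest's aluminium stop block, at nest x = 60, y = 0 mm, 20 mm above the table; the block is 40 mm wide, its top 32 mm above the table. The cassette's front face rests on it when fully home.
- hinge (a point): Point on the cover's hinge axis, at nest x = -65 mm. The axis runs along nest x at y = +28 mm (left of the lane), 14 mm above the table; its hinge blocks, 6 mm long with tops 22 mm above the table, stand at x = -171 and 71 mm.
- cover (a joint): Angle of the spring-closed light cover, rad: 0 shut, grows as it opens, stop at 1.1. Its right side rises while its lift bar swings down to the left. The cassette passes from about 0.8; hold it at 0.9 to 1.05. When open, the plate stands slanting above the holding finger's line, so keep the fingers short of nest x = 0. The spring shuts it whenever let go: 1 to 6 N sideways at the bar.
- lift_bar (a point): Point on the axis of the cover's steel lift bar at nest x = -65 mm. The bar is 8 mm thick, parallel to the hinge axis and 38 mm from it, from x = -165 to 64 mm, with a leg to the hinge at each end only. At angle q it is at nest y = 28 + 38 sin q, 14 + 38 cos q mm above the table. A finger to its right, tip 18 to 24 mm above the table, opens it by moving left and can slide along it.
- lip (a point): Middle of the lower edge of the cover's front lip. The cover's black plate (nest x 0 to 64, when shut y 27 to -29 mm, underside 51 mm above the table) reaches from the bar to the right over the nest; the lip at its front, 3 mm thick, hangs down to 34 mm above the table and blocks the cassette while shut. Moves with the cover.
- cassette: The white filter cassette, loose: block 50 mm long (own x, along the lane), 44 wide, 38 high with a round window in its top, and behind it a tongue 30 mm wide and 20 high whose end face (to be pushed) is at own x = -49 mm. 0.08 to 0.15 kg. Origin under the block's centre. Starts in the lane 10 to 40 mm short of the lip. Fully home: origin at nest x = 35, tongue end at -14 mm, passing under the lip.
- post: Bystander: steel optical post 12.6 mm thick and 72 mm high on a 32 mm foot, standing left of the nest; origin at the foot's underside.
- lens_tube: Bystander: black tube 31 mm in diameter, 40 mm high, standing left of the nest near its far end; origin at the centre of its underside.
- dome: Bystander: white dome in a black ring, 92 mm in diameter, 58 mm high, right of the nest's far end; origin at the centre of its underside.
- hex_driver: Bystander: hex driver lying flat, 160 mm long, 16 mm high, well to the right of the nest; origin on the table near the front of its black handle.
- screw_tray: Bystander: grey divided tray 120 x 90 x 30 mm, far left; origin at the centre of its underside.
- spray: Bystander: clear bottle 52 mm in diameter, 140 mm high, far right; origin at the centre of its underside.
- mount: Bystander: dark optic mount, 50 mm square foot, 60 mm high, far left; origin at the centre of its underside.

How it is judged:
On the way, in this order (a step that is already met when the one before it is completed fails the run):
1. a finger holds the cover open while the cassette is still outside (value of joint cover above 0.7 rad and contact force between the fingers and cover above 0.3 N and x of cassette in the frame of nest below -0.02 m), for 0.15 s.
2. the cassette is home under the cover, which a finger still holds open (value of joint cover above 0.6 rad and contact force between the fingers and cover above 0.3 N and x of cassette in the frame of nest above 0.032 m), for 0.05 s.
At the end, for the whole second after the job is handed in: The cover is shut (within 0.06 rad), and the cassette lies flat and at rest in the lane under it, against the stop within 3 mm (value of joint cover below 0.06 rad and x of cassette in the frame of nest between 0.032 and 0.038 m and y of cassette in the frame of nest between -0.006 and 0.006 m and height (world z) of cassette below 0.011 m and angle between cassette's own z axis and vertical below 0.06 rad and linear speed of cassette below 0.02 m/s); the robot touches nothing.
It fails at once if the cassette is lifted or tipped (height (world z) of cassette above 0.016 m or angle between cassette's own z axis and vertical above 0.2 rad).
It fails at once if a bystander is moved by more than 20 mm or tipped over (distance of any of post, lens_tube, dome, hex_driver, screw_tray, spray, mount from where it was at the start of the episode above 0.02 m or angle between any of post, lens_tube, dome, hex_driver, screw_tray, spray, mount's own z axis and vertical above 0.4 rad).
It also fails if it takes over 35 s, if anything falls off the work surface, if the arm or the gripper's body presses on something with over 40 N, if the wrist force passes 120 N, or if a joint passes its speed limit or range.

### The arm

A 6-joint arm with a two-finger parallel gripper is mounted at the origin on the work surface. World frame = base frame: x ahead of the robot, y to its left, z up, the work surface at z = 0. Lengths are in m, angles in rad, forces in N, time in s.
With the tool pointing down it reaches from about 0.25 to 0.725 m from the base axis. Payload 4 kg.
Tool frame: the origin (TCP) lies at the very end of the fingers, on their centre line; the grasp point (between the pads) lies bot.pinch_z behind it (bot.pinch_z is the distance from the TCP to the grasp point, in m); z points along the fingers, y is the line along which they close (so a half turn about z gives the same grasp; the last joint's range is limited). The gripper opens to 85 mm and grips with 20 to 120 N. Pads are 22 mm wide; open, the fingers measure 114 mm over their backs; the gripper's body (76 mm by 85 mm) begins 54 mm behind the grasp point. The pads swing forward as they close: fully open they stand 13 mm farther back than shut.
Start: joints at [-1.149, 0.241, 0.005, 1.335, 0, 1.571], TCP at [0.205, -0.456, 0.205] pointing down, gripper open.
Joint ranges: [-2.72, 2.72], [-1.05, 1.87], [-1.09, 1.28], [-1.99, 2.15], [-1.42, 1.44], [-3.14, 3.14]. Speed limits (rad/s): [2.79, 2.79, 3.14, 3.14, 3.14, 3.14].

### API

Orientations are given as [roll, pitch, yaw] about the fixed x, y, z axes, in that order (R = Rz(yaw) Ry(pitch) Rx(roll)).
In Python, from workcell import bot gives the robot as it stands. The module is installed in compiled form; this text tells all that it offers.
- The arm moves only by the tool move_arm, never from a script. Its argument "motion" is a list that holds one entry, the list of rows, each a list of 7 numbers: the shift along the tool's x, y, z in m, then the turn, a rotation vector about the tool's x, y, z in rad, then the finger opening in m, from 0 to 0.0854. A call has 1 to 10 rows; each row is the pose to reach, as a shift and turn from the pose commanded when the call began, along the tool's axes at that moment; what a row does not reach only later rows make up. A row lasts 1/12 s, in which the tool goes at most 41.7 mm and 7.16 degrees, less where a joint would pass 70% of its speed; a pose out of reach is approached as far as the arm can. A call with a gripper value outside its range is refused whole. The fingers move at their own pace and stop on an object; "newtons" is the grip in N (left out, the last holds). Time passes only in rows, so rows that repeat a pose let the fingers close. It gives the time, the measured TCP pose, the force, the opening and the grip force at its end, in the units of the state.
- bot.read_state(): the state, without advancing time (a new reading comes with each control period).
- bot.read_camera(name): name is "scene" or "top"; returns a dict with "img" (384x512x3 uint8, red, green, blue), "K" (3x3 intrinsics, pixels), "R" (3x3) and "t" (3): a world point X has camera coordinates R X + t. Camera axes: x right, y down, z forward; pixel columns grow to the right and rows downward; lengths in m; the calibration is good to about 2 mm. A picture is of the moment at which its call begins. There is no depth.
- bot.job_done(): hands the job in; it is judged then, once.
Trained networks look in the newest picture that a camera, given by its name, has taken for a name from the list of things; names that differ only in an ending like _2 or _b are one class to them, and where a whole thing is asked for, a point or a joint stands for the part that bears it (a point fixed in the world has none). Each returns a list of dicts, best first, with "confidence" (0 to 1); they miss things now and then, are a little off and sometimes report something else, mostly with a low value. They report only what shows in the picture. A call takes as long as a camera call.
- bot.recognise(name, camera): "extent" ([left, top, right, bottom] in pixels, round what is visible of it).
The state is a dict: "time_s": time; "q": joint angles; "qvel": joint speeds; "tau": joint torques, N m; "position": TCP position; "eef_rot": TCP orientation; "force": force on the tool from outside, world axes, zero at the start; "torque": the same for the moment, N m; "grip_width": opening from 0.0 (shut) to 1.0 (fully open); "gripper_force": force on a finger pad.
Only numpy, scipy, OpenCV 4.12 (cv2) and the standard library are available. Lean on these libraries where they do the work, as an engineer would, in place of code of your own. Each camera call takes 0.05 s, during which the arm holds its last target. There are 200 camera calls.

## Working session

There is one attempt and no reset: what is moved stays moved. The work goes in short steps, Python scripts to look and compute and a tool call to move; the robot and the scene stay as the last step left them, time stands still between calls to the robot, and variables do not carry over. Pictures are saved under pics/ and viewed, at most 10 in all, crops included, and the job is handed in when it is done.

Besides the shell and the picture viewer there is one more tool, called after "Emit:" as name([rows], argument=value, ...), one row to a line, values as JSON. move_arm: Moves the arm, as the interface text tells. Its arguments: {"type":"object","properties":{"motion":{"type":"array"},"newtons":{"type":"number"}},"required":["motion"]}

```bash
mkdir -p pics; python3 - <<'E'
from workcell import bot
import cv2,numpy as np
for c in("scene","top"):
    d=bot.read_camera(c); cv2.imwrite(f"pics/{c}0.png",cv2.resize(d["img"][:,:,::-1],(800,600),interpolation=cv2.INTER_CUBIC))
    np.savez(f"{c}0.npz",**d); print(c,d["K"].round(1).tolist(),d["R"].round(4).tolist(),d["t"].round(4).tolist())
    for n in("nest","cassette","lift_bar","cover","stop","post","lens_tube","dome"):
        print(n,[(np.round(r["extent"],1).tolist(),round(r["confidence"],2)) for r in bot.recognise(n,c)[:2]])
s=bot.read_state();print(s["time_s"],s["position"],s["eef_rot"],bot.pinch_z,s["grip_width"])
E
```

```text
scene [[406.9, 0.0, 252.9], [0.0, 406.9, 188.0], [0.0, 0.0, 1.0]] [[0.7056, 0.7085, -0.0141], [0.4865, -0.4988, -0.7173], [-0.5153, 0.4993, -0.6966]] [-0.3772, -0.238, 1.5142]
nest [([203.4, 181.5, 273.2, 257.1], 0.7)]
cassette [([219.8, 204.6, 242.5, 220.6], 0.78)]
lift_bar [([222.5, 179.0, 257.6, 242.6], 0.83)]
cover [([224.8, 179.3, 258.9, 240.9], 0.85), ([202.5, 181.7, 271.3, 257.5], 0.35)]
stop [([202.3, 182.1, 270.0, 256.3], 0.83)]
post [([204.7, 180.6, 270.5, 255.0], 0.17)]
lens_tube [([271.4, 222.3, 284.5, 233.7], 0.52)]
dome [([188.3, 246.6, 221.5, 283.0], 0.95), ([271.6, 223.5, 281.8, 237.8], 0.2)]
top [[480.1, 0.0, 254.8], [0.0, 480.1, 188.2], [0.0, 0.0, 1.0]] [[-0.0089, -1.0, 0.0012], [-0.9799, 0.0085, -0.1991], [0.1991, -0.0029, -0.98]] [0.0068, 0.5842, 1.2418]
nest [([262.3, 154.6, 323.5, 246.0], 0.58)]
cassette []
lift_bar [([273.7, 155.6, 318.7, 234.3], 0.87)]
cover [([275.8, 154.4, 320.1, 235.7], 0.78), ([286.8, 185.5, 309.5, 215.0], 0.18)]
stop [([262.7, 151.7, 320.3, 245.8], 0.79), ([338.4, 157.9, 367.9, 190.0], 0.35)]
post [([255.4, 175.4, 265.8, 189.1], 0.69)]
lens_tube [([293.7, 157.1, 317.5, 181.7], 0.34)]
dome [([337.1, 156.3, 367.8, 189.0], 0.75), ([271.4, 157.6, 319.5, 234.3], 0.71)]
0.9 [ 0.20468779 -0.4561626   0.20542046] [3.14159216e+00 2.00792860e-07 4.21804928e-01] 0.0187 0.9951090241231015
```

```bash
python3 - <<'E'
import cv2,numpy as np
for c,(x0,y0,x1,y1) in dict(top=(230,135,380,247),scene=(180,160,300,250)).items():
    im=np.load(f"{c}0.npz")["img"][y0:y1,x0:x1,::-1]
    s=800/(x1-x0); cv2.imwrite(f"pics/{c}c.png",cv2.resize(im,(800,int((y1-y0)*s)),interpolation=cv2.INTER_CUBIC))
E
```

```text
(no output)
```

View pics/topc.png

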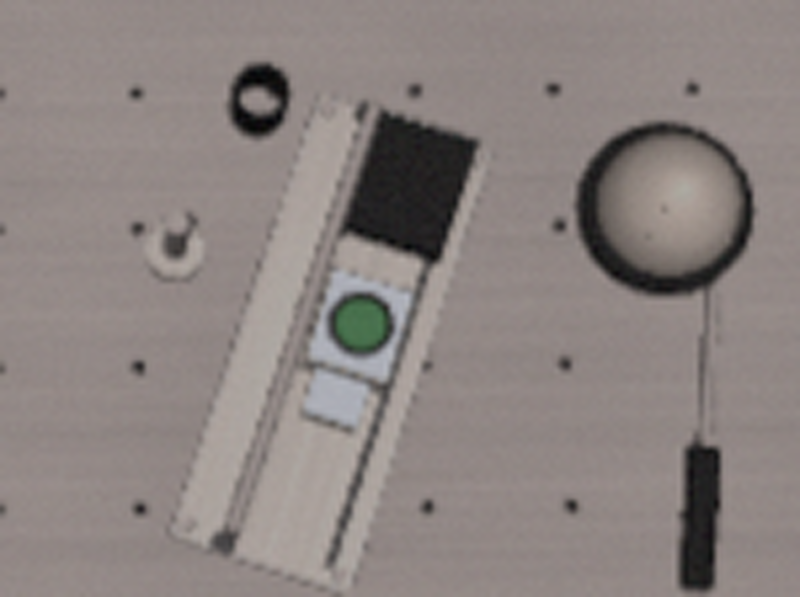

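View pics/scenec.png

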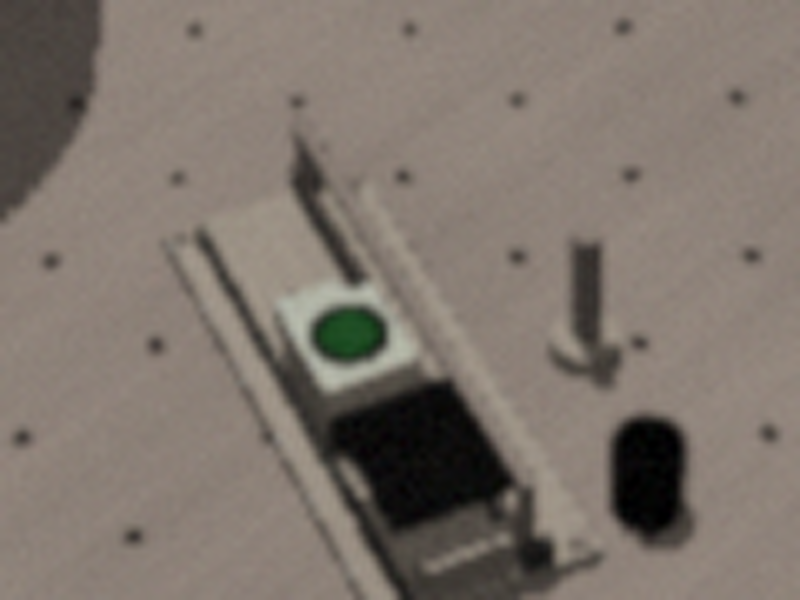

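View pics/top0.png

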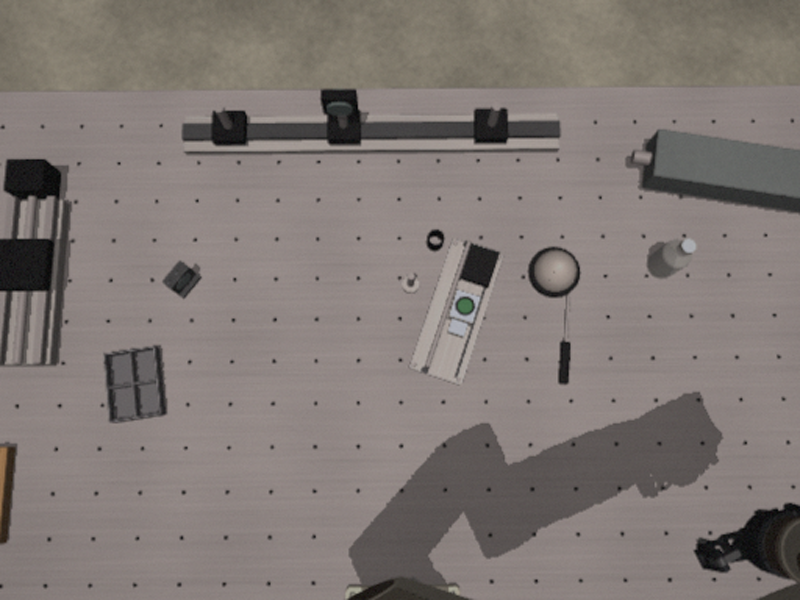

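```bash
cat > fit.py <<'E'
import numpy as np
from scipy.optimize import least_squares
C={c:np.load(f"{c}0.npz") for c in("top","scene")}
def proj(c,X):
    d=C[c]; p=d["K"]@(d["R"]@X+d["t"]); return p[:2]/p[2]
def T(p,P): 
    c,s=np.cos(p[2]),np.sin(p[2]); x,y,z=np.array(P)/1000; return np.array([p[0]+c*x-s*y,p[1]+s*x+c*y,z])
off=dict(top=(230,135,800/150),scene=(180,160,800/120))
obs=[("top",(-175,58,8),(172,535)),("top",(-175,-40,8),(347,592)),("top",(75,58,8),(318,93)),
("top",(0,-29,53),(437,262)),("top",(0,27,53),(343,232)),("top",(64,-29,53),(480,142)),("top",(64,27,53),(378,108)),("top",(-171,28,22),(222,542)),
("scene",(75,58,8),(603,552)),("scene",(0,-29,53),(331,422)),("scene",(0,27,53),(450,382)),("scene",(64,-29,53),(395,530)),("scene",(64,27,53),(514,488)),("scene",(-175,-40,8),(165,240)),("scene",(71,28,22),(537,545))]
px=lambda c,q:(np.array(q)-0)/off[c][2]+off[c][:2]
def res(p): return np.concatenate([proj(c,T(p,P))-px(c,q) for c,P,q in obs])
r=least_squares(res,[.6,-.1,0],loss="soft_l1");p=r.x
if __name__=="__main__":
    print("nest",p.round(4));print(res(p).reshape(-1,2).round(1).tolist())
    for c,z,q in(("top",.046,(361,323)),("scene",.046,(349,333)),("top",.028,(330,420))):
        d=C[c]; f=lambda u:proj(c,np.array([u[0],u[1],z]))-px(c,q)
        w=least_squares(f,p[:2]).x; e=w-p[:2]; cc,s=np.cos(p[2]),np.sin(p[2]); print(c,z,w.round(4),"nest",(1000*np.array([cc*e[0]+s*e[1],-s*e[0]+cc*e[1]])).round(1))
E
python3 fit.py
```

```text
nest [ 0.6092 -0.1289 -0.3409]
[[-0.8, -0.8], [0.1, 0.2], [0.0, -0.4], [0.6, -1.5], [-1.2, -2.4], [-0.4, -0.5], [-0.6, -0.5], [0.7, -0.4], [-0.6, -0.7], [-1.3, -0.4], [-0.1, -1.2], [-1.2, 0.4], [0.5, -0.7], [-1.3, -1.4], [-1.4, -0.1]]
top 0.046 [ 0.5652 -0.1153] nest [-46.   -1.9]
scene 0.046 [ 0.5673 -0.1124] nest [-45.    1.5]
top 0.028 [ 0.5179 -0.0997] nest [-95.7  -3. ]
```

The nest sits at about (0.609, -0.129) with yaw -0.341, and the cassette at nest x of about -46 mm. In the top crop the plate's near edge runs (343,232)–(437,262) and the green window is at (361,323). The scene crop agrees, with the window at (349,333). In the full top view the post, tube and dome are clear of the fingers' path. I'm moving to above the lane behind the cassette.

Emit:
move_arm([
  [[0.405,-0.211,0.075,0,0,0.763,0.033],[0.405,-0.211,0.075,0,0,0.763,0.033],[0.405,-0.211,0.075,0,0,0.763,0.033],[0.405,-0.211,0.075,0,0,0.763,0.033],[0.405,-0.211,0.075,0,0,0.763,0.033],[0.405,-0.211,0.075,0,0,0.763,0.033],[0.405,-0.211,0.075,0,0,0.763,0.033],[0.405,-0.211,0.075,0,0,0.763,0.033],[0.405,-0.211,0.075,0,0,0.763,0.033],[0.405,-0.211,0.075,0,0,0.763,0.033]],
], newtons=40)

```text
time_s: 1.73
position: [0.4393, -0.1596, 0.1436]
eef_rot: [3.141, -0.001, -0.342]
force: [0.2, -0.5, -1.3]
grip_width: 0.381
gripper_force: 0.0
```

Emit:
move_arm([
  [[0,0,0,0,0,0,0.033],[0,0,0,0,0,0,0.033]],
])

```text
time_s: 1.9
position: [0.439, -0.1593, 0.1432]
eef_rot: [3.141, 0.001, -0.336]
force: [-0.7, 0.5, 0.1]
grip_width: 0.388
gripper_force: 0.0
```

```bash
sed -i 's|(np.array(q)-0)/off\[c\]\[2\]+off\[c\]\[:2\]|(np.array(q)+.5)/off[c][2]-.5+np.array(off[c][:2])|' fit.py
cat > w.py <<'E'
from fit import p
import numpy as np
from workcell import bot
def where():
    s=bot.read_state(); e=s["position"][:2]-p[:2]; c,n=np.cos(p[2]),np.sin(p[2])
    print("t",s["time_s"],"nest mm",(1000*np.array([c*e[0]+n*e[1],-n*e[0]+c*e[1],s["position"][2]])).round(1),"yaw err",round(s["eef_rot"][2]-p[2],4),"F",s["force"].round(1),"w",round(s["grip_width"],3))
if __name__=="__main__": where()
E
python3 fit.py; python3 w.py
```

```text
nest [ 0.6091 -0.1283 -0.3433]
[[-0.8, -0.4], [0.1, 0.6], [0.3, -0.0], [0.8, -1.0], [-1.1, -2.0], [-0.2, -0.0], [-0.4, -0.1], [0.8, -0.0], [-0.1, -0.4], [-0.7, -0.1], [0.4, -0.9], [-0.7, 0.6], [1.0, -0.4], [-0.7, -1.2], [-0.9, 0.2]]
top 0.046 [ 0.5664 -0.1142] nest [-44.9  -1.2]
scene 0.046 [ 0.5653 -0.1122] nest [-46.7   0.4]
top 0.028 [ 0.5191 -0.0986] nest [-94.7  -2.4]
t 1.9 nest mm [-149.7  -86.4  143.2] yaw err 0.0073 F [-0.7  0.5  0.1] w 0.388
```

Emit:
move_arm([
  [[0.028,-0.073,0.073,0,0,0.007,0.033],[0.028,-0.073,0.073,0,0,0.007,0.033],[0.028,-0.073,0.073,0,0,0.007,0.033],[0.028,-0.073,0.073,0,0,0.007,0.033],[0.028,-0.073,0.073,0,0,0.007,0.033]],
])

```text
time_s: 2.32
position: [0.4773, -0.1368, 0.0696]
eef_rot: [-3.112, 0.004, -0.297]
force: [-0.6, 0.4, 0.2]
grip_width: 0.389
gripper_force: 0.0
```

```bash
python3 w.py; cat > shot.py <<'E'
import sys,cv2,numpy as np
from workcell import bot
n=sys.argv[1]; out=[]
for c,(x0,y0,x1,y1) in dict(top=(250,145,340,255),scene=(180,150,290,250)).items():
    d=bot.read_camera(c)["img"]; out.append(cv2.resize(d[y0:y1,x0:x1,::-1],(int((x1-x0)*440/(y1-y0))if c=="top" else 430,440),interpolation=cv2.INTER_CUBIC))
cv2.imwrite(f"pics/{n}.png",np.hstack(out))
E
python3 shot.py s1
```

```text
t 2.3167 nest mm [-121.2  -52.4   69.6] yaw err 0.0459 F [-0.6  0.4  0.2] w 0.389
```

View pics/s1.png

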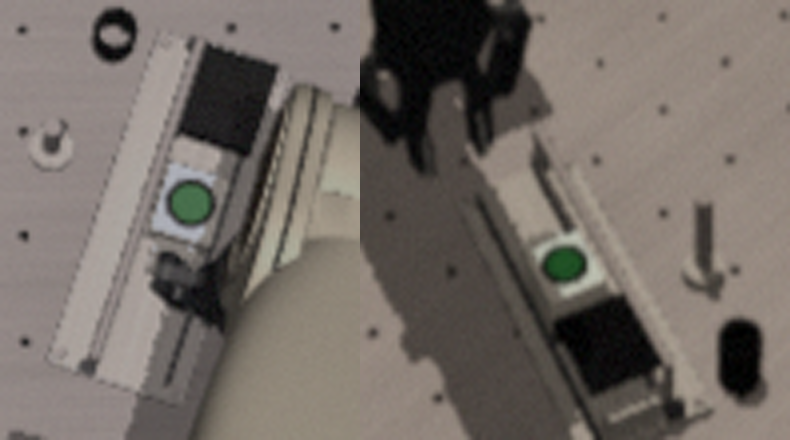

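The pose was not fully reached: y stopped at -52 mm with some tilt, so a joint is probably at its limit. I'm checking the joints.

```bash
python3 - <<'E'
from workcell import bot
s=bot.read_state();print(s["q"].round(3),s["tau"].round(1),s["eef_rot"])
E
```

```text
[-0.299  0.338 -0.231  1.002  0.029  3.14 ] [  0.2 -37.8  21.7  -0.    0.1  -0. ] [-3.11235632e+00  2.64438375e-04 -2.97902582e-01]
```

Emit:
move_arm([
  [[0,0,-0.05,0,0,-0.12,0.033],[0,0,-0.05,0,0,-0.24,0.033],[0,0,-0.05,0,0,-0.36,0.033],[0,0,-0.05,0,0,-0.48,0.033],[0,0,-0.05,0,0,-0.6,0.033],[0,0,-0.05,0,0,-0.72,0.033],[0,0,-0.05,0,0,-0.84,0.033],[0,0,-0.05,0,0,-0.96,0.033],[0,0,-0.05,0,0,-1.08,0.033],[0,0,-0.05,0,0,-1.2,0.033]],
])

```text
time_s: 3.25
position: [0.4783, -0.1389, 0.1226]
eef_rot: [-3.133, -0.028, 0.908]
force: [-0.7, -0.2, 0.1]
grip_width: 0.388
gripper_force: 0.0
```

Emit:
move_arm([
  [[0,0,0,0,0,-0.12,0.033],[0,0,0,0,0,-0.24,0.033],[0,0,0,0,0,-0.36,0.033],[0,0,0,0,0,-0.48,0.033],[0,0,0,0,0,-0.6,0.033],[0,0,0,0,0,-0.72,0.033],[0,0,0,0,0,-0.84,0.033],[0,0,0,0,0,-0.96,0.033],[0,0,0,0,0,-1.08,0.033],[0,0,0,0,0,-1.2,0.033]],
])

```text
time_s: 4.08
position: [0.4783, -0.1389, 0.1226]
eef_rot: [3.118, -0.018, 2.108]
force: [-0.2, -0.3, 1.3]
grip_width: 0.381
gripper_force: 0.0
```

```bash
python3 w.py;python3 - <<'E'
from workcell import bot
from fit import p
import numpy as np
from scipy.spatial.transform import Rotation as R
s=bot.read_state();print(s["q"].round(3),s["eef_rot"])
a=R.from_euler("xyz",s["eef_rot"]);b=R.from_euler("xyz",[np.pi,0,p[2]+np.pi]);print((a.inv()*b).as_rotvec())
E
```

```text
t 4.0833 nest mm [-119.6  -54.   122.6] yaw err 2.4517 F [-0.2 -0.3  1.3] w 0.381
[-0.302  0.288 -0.155  1.126  0.029  0.731] [ 3.11836197 -0.01797365  2.10835971]
[ 0.0285015  -0.00924076 -0.69008683]
```

Emit:
move_arm([
  [[0,0,0,0.005,-0.002,-0.115,0.033],[0,0,0,0.01,-0.003,-0.23,0.033],[0,0,0,0.015,-0.005,-0.345,0.033],[0,0,0,0.02,-0.006,-0.46,0.033],[0,0,0,0.025,-0.008,-0.575,0.033],[0,0,0,0.0285,-0.009,-0.69,0.033],[0,0,0,0.0285,-0.009,-0.69,0.033]],
])

```text
time_s: 4.67
position: [0.4783, -0.1386, 0.1224]
eef_rot: [3.141, -0.001, 2.794]
force: [0.3, -0.0, 0.3]
grip_width: 0.385
gripper_force: 0.0
```

```bash
python3 w.py
```

```text
t 4.6667 nest mm [-119.7  -53.8  122.4] yaw err 3.1377 F [ 0.3 -0.   0.3] w 0.385
```

Emit:
move_arm([
  [[0.003,0.042,0.05,0,0,-0.003,0.033],[0.003,0.042,0.05,0,0,-0.003,0.033],[0.003,0.042,0.05,0,0,-0.003,0.033]],
])

```text
time_s: 4.92
position: [0.4871, -0.0953, 0.0683]
eef_rot: [3.141, -0.009, 2.796]
force: [-0.5, -0.4, -0.7]
grip_width: 0.386
gripper_force: 0.0
```

```bash
python3 w.py;python3 shot.py s2
```

```text
t 4.9167 nest mm [-125.9  -10.    68.3] yaw err 3.1388 F [-0.5 -0.4 -0.7] w 0.386
```

View pics/s2.png

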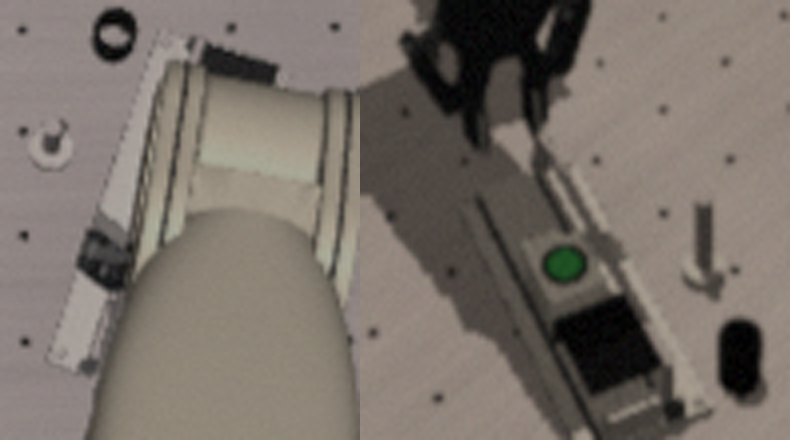

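Emit:
move_arm([
  [[0,-0.003,0.0,0,0,0.003,0.033],[0,-0.003,0.01,0,0,0.003,0.033],[0,-0.003,0.02,0,0,0.003,0.033],[0,-0.003,0.02,0,0,0.003,0.033]],
])

```text
time_s: 5.35
position: [0.4869, -0.1004, 0.049]
eef_rot: [-3.142, -0.006, 2.792]
force: [-0.7, 0.1, -0.7]
grip_width: 0.386
gripper_force: 0.0
```

```bash
python3 w.py
```

```text
t 5.35 nest mm [-124.4  -14.9   49. ] yaw err 3.1354 F [-0.7  0.1 -0.7] w 0.386
```

Emit:
move_arm([
  [[0,0,0.014,0,0.003,-0.004,0.033],[0,0,0.027,0,0.003,-0.004,0.033],[0,0,0.027,0,0.003,-0.004,0.033]],
])

```text
time_s: 5.6
position: [0.486, -0.0999, 0.0214]
eef_rot: [-3.141, -0.011, 2.797]
force: [-0.4, 0.6, -0.1]
grip_width: 0.386
gripper_force: 0.0
```

Emit:
move_arm([
  [[0,0.004,0,0,0,0,0.033],[0,0.008,0,0,0,0,0.033],[0,0.012,0,0,0,0,0.033],[0,0.016,0,0,0,0,0.033],[0,0.016,0,0,0,0,0.033]],
])

```text
time_s: 6.02
position: [0.4945, -0.0846, 0.0244]
eef_rot: [-3.142, -0.005, 2.799]
force: [-0.3, -2.7, 1.4]
grip_width: 0.384
gripper_force: 0.8
```

```bash
python3 w.py
```

```text
t 6.0167 nest mm [-122.6    2.5   24.4] yaw err 3.1419 F [-0.3 -2.7  1.4] w 0.384
```

Emit:
move_arm([
  [[0,0.004,0.003,0,0,0,0.033],[0,0.008,0.003,0,0,0,0.033],[0,0.012,0.003,0,0,0,0.033],[0,0.016,0.003,0,0,0,0.033],[0,0.019,0.003,0,0,0,0.033],[0,0.019,0.003,0,0,0,0.033]],
])

```text
time_s: 6.52
position: [0.4995, -0.0666, 0.0201]
eef_rot: [-3.141, -0.008, 2.798]
force: [-0.9, -2.9, -1.0]
grip_width: 0.391
gripper_force: 1.2
```

```bash
python3 w.py;python3 shot.py s3
```

```text
t 6.5167 nest mm [-124.    21.2   20.1] yaw err 3.1416 F [-0.9 -2.9 -1. ] w 0.391
```

View pics/s3.png

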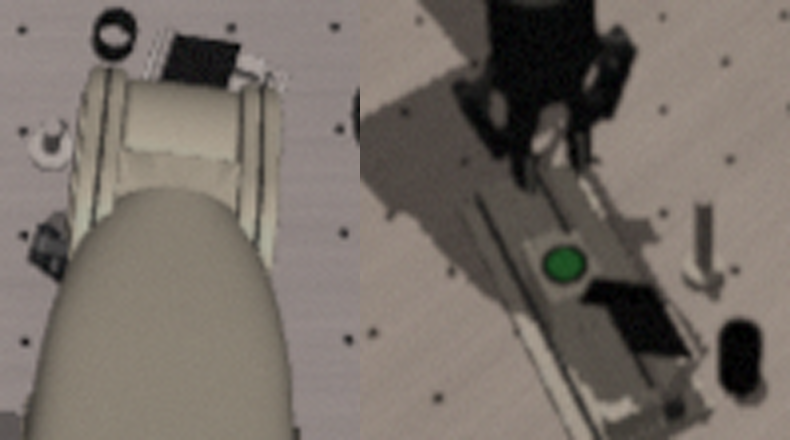

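```bash
python3 - <<'E'
from fit import *
for q in(.7,.8,.9,1.,1.1):
    o=[]
    for x,y,z in((0,-29,54),(64,-29,54),(0,27,54),(64,27,54),(0,-29,34)):
        a,b=y-28,z-14; P=(x,28+a*np.cos(q)+b*np.sin(q),14-a*np.sin(q)+b*np.cos(q))
        u=proj("scene",T(p,P)); o.append(((u-[180,150]+.5)*[430/110,4.4]+[360,0]).round().astype(int).tolist())
    print(q,o)
E
```

```text
0.7 [[602, 270], [642, 343], [660, 287], [700, 358], [586, 294]]
0.8 [[611, 265], [652, 338], [664, 288], [704, 359], [593, 288]]
0.9 [[621, 260], [661, 333], [667, 290], [708, 361], [600, 283]]
1.0 [[630, 257], [671, 329], [670, 292], [711, 363], [608, 278]]
1.1 [[639, 254], [680, 326], [673, 295], [713, 365], [616, 273]]
```

Emit:
move_arm([
  [[0,0.002,-0.001,0,0.003,0,0.037],[0,0.004,-0.001,0,0.005,0,0.041],[0,0.004,-0.001,0,0.005,0,0.041],[0,0.004,-0.001,0,0.005,0,0.041],[0,0.004,-0.001,0,0.005,0,0.041]],
])

```text
time_s: 7.03
position: [0.5021, -0.0628, 0.0222]
eef_rot: [3.14, -0.01, 2.798]
force: [0.1, -0.2, 3.8]
grip_width: 0.479
gripper_force: 1.9
```

```bash
python3 w.py;python3 shot.py s4
```

```text
t 7.0333 nest mm [-122.8   25.6   22.2] yaw err 3.1414 F [ 0.1 -0.2  3.8] w 0.479
```

View pics/s4.png

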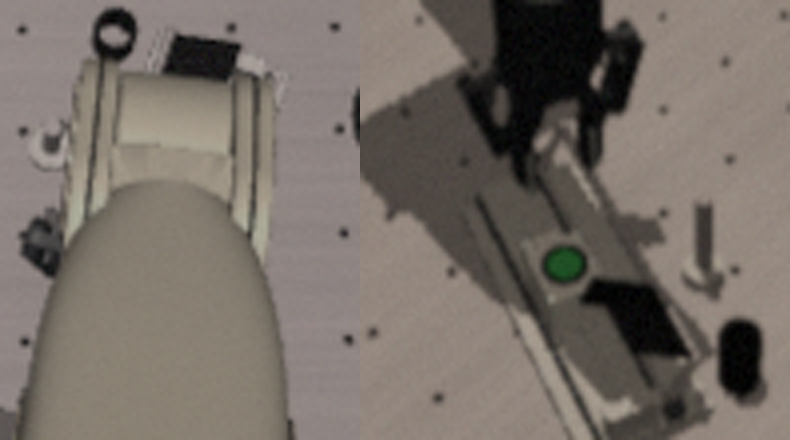

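The cover looks the same as in the previous picture: its lip corner is at (583,298) and the plate's far corner at (690,355). I'm measuring its angle numerically.

```bash
cat > ang.py <<'E'
from fit import *
import cv2,sys
from workcell import bot
def pts(q,L,c):
    o=[]
    for x,y,z in L:
        a,b=y-28,z-14; o.append(proj(c,T(p,(x,28+a*np.cos(q)+b*np.sin(q),14-a*np.sin(q)+b*np.cos(q)))))
    return np.array(o)
box=[(x,y,z) for x in(0,64) for y in(27,-29) for z in(51,54)]; lip=[(x,y,z) for x in(0,3) for y in(27,-29) for z in(34,54)]
def angle(img,c="scene",w=(205,190,275,245)):
    g=img.max(2).astype(float); x0,y0,x1,y1=w; k=4
    m=cv2.resize(g[y0:y1,x0:x1],None,fx=k,fy=k,interpolation=cv2.INTER_CUBIC)<45
    res=[]
    for q in np.arange(0,1.3,.05):
        s=np.zeros(m.shape,np.uint8)
        for L in(box,lip): cv2.fillConvexPoly(s,cv2.convexHull(((pts(q,L,c)-[x0,y0]+.5)*k).round().astype(np.int32)),1)
        s=s>0; res.append((round((s&m).sum()/(s|m).sum(),3),round(q,2)))
    return sorted(res)[::-1][:4]
if __name__=="__main__":
    print("shut",angle(C["scene"]["img"])); d=bot.read_camera("scene")["img"]; print("now",angle(d)); np.save("now.npy",d)
    print(bot.read_state()["force"].round(1), [ (r["extent"],r["confidence"]) for r in bot.recognise("lip","scene")[:1]])
    v=d[190:245,205:275,::-1]; v=cv2.resize(v,None,fx=9,fy=9,interpolation=cv2.INTER_CUBIC)
    v=np.clip(v.astype(float)*2,0,255).astype(np.uint8)
    for q,col in((.7,(0,255,0)),(1.05,(0,0,255))):
        cv2.polylines(v,[cv2.convexHull(((pts(q,box,"scene")-[205,190]+.5)*9).astype(np.int32))],True,col,1)
        cv2.polylines(v,[cv2.convexHull(((pts(q,lip,"scene")-[205,190]+.5)*9).astype(np.int32))],True,col,1)
    cv2.imwrite("pics/ov.png",v)
E
python3 ang.py
```

```text
shut [(np.float64(0.753), np.float64(0.0)), (np.float64(0.738), np.float64(0.05)), (np.float64(0.676), np.float64(0.1)), (np.float64(0.605), np.float64(0.15))]
now [(np.float64(0.623), np.float64(0.6)), (np.float64(0.597), np.float64(0.55)), (np.float64(0.561), np.float64(0.65)), (np.float64(0.553), np.float64(0.5))]
[-0.7  0.2  5.2] [([224.6, 180.8, 264.7, 236.9], 0.66)]
```

View pics/ov.png

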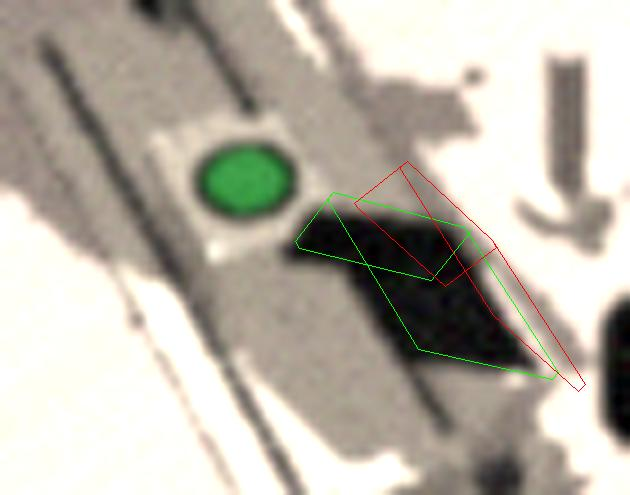

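In the overlay the black plate has its lip corner at (285,258), which puts the cover near 0.6 rad, not 1.0. The vertical force is also growing. I'm checking how the bar meets the finger in an enlarged view.

```bash
python3 - <<'E'
from ang import *
d=np.load("now.npy"); x0,y0,x1,y1=205,160,275,220; k=10
v=np.clip(cv2.resize(d[y0:y1,x0:x1,::-1],None,fx=k,fy=k,interpolation=cv2.INTER_CUBIC).astype(float)*2.5,0,255).astype(np.uint8)
f=lambda P:tuple(int(a) for a in (proj("scene",T(p,P))-[x0,y0]+.5)*k)
for q,col in((.6,(0,255,0)),(1.0,(0,0,255))):
    y,z=28+38*np.sin(q),14+38*np.cos(q); cv2.line(v,f((-165,y,z)),f((64,y,z)),col,1)
for y in(25.6+20.5,25.6-20.5):
    cv2.polylines(v,[np.array([f(P) for P in((-112,y,22),(-134,y,22),(-134,y,47),(-112,y,47))])],True,(255,0,0),1)
cv2.imwrite("pics/ov2.png",v)
E
```

```text
(no output)
```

View pics/ov2.png

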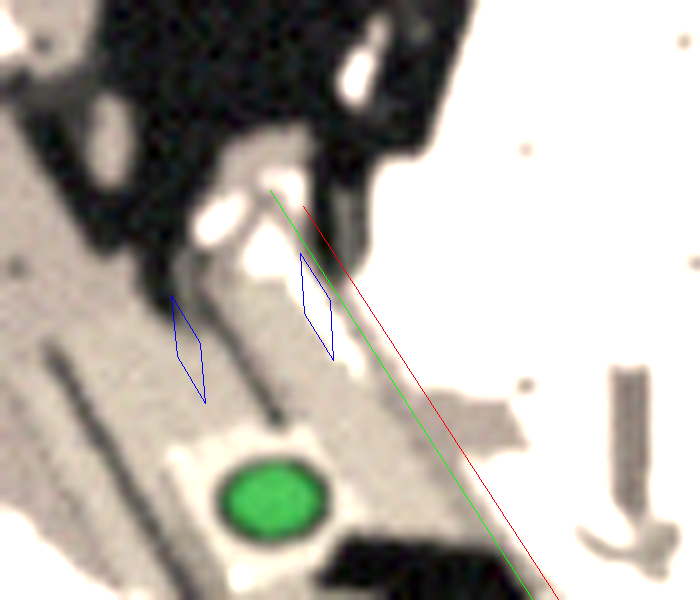

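The drawn finger outlines (tips near (333,360)) fall well below the real left tip at about (340,280), so the tips look higher than the TCP reading. The left finger seems to stand on the bar. I'll check this against the s2 picture numerically.

```bash
python3 - <<'E'
from ang import *
for n,(x,y,z,h) in dict(s1=(-121,-52,69.6,21),s2=(-126,-10,68.3,21),s3=(-124,21.2,20.1,21),s4=(-123,25.6,22.2,25)).items():
    print(n,[((proj("scene",T(p,(x,y+s*h,z+dz)))-[180,150]+.5)*[430/110,4.4]+[360,0]).round().astype(int).tolist() for s in(1,-1) for dz in(0,12,25)])
E
```

```text
s1 [[484, 179], [482, 166], [481, 151], [429, 199], [427, 186], [425, 171]]
s2 [[534, 156], [533, 143], [532, 128], [481, 176], [480, 162], [478, 148]]
s3 [[577, 195], [577, 182], [576, 169], [526, 214], [525, 202], [524, 188]]
s4 [[588, 190], [587, 177], [586, 163], [527, 213], [526, 200], [525, 187]]
```

Emit:
move_arm([
  [[0,0,-0.02,0,0,0,0.041],[0,-0.015,-0.025,0,0,0,0.033],[0,-0.03,-0.025,0,0,0,0.033],[0,-0.041,-0.02,0,0,0,0.033],[0,-0.041,-0.01,0,0,0,0.033],[0,-0.041,0,0,0,0,0.033],[0,-0.041,0,0,0,0,0.033],[0,-0.041,0,0,0,0,0.033]],
])

```text
time_s: 7.9
position: [0.4861, -0.1011, 0.0199]
eef_rot: [3.141, -0.015, 2.798]
force: [0.9, 0.8, -0.1]
grip_width: 0.385
gripper_force: 0.0
```

```bash
python3 w.py; python3 ang.py|grep now
```

```text
t 7.9 nest mm [-124.9  -15.8   19.9] yaw err 3.1416 F [ 0.9  0.8 -0.1] w 0.385
now [(np.float64(0.642), np.float64(0.0)), (np.float64(0.623), np.float64(0.05)), (np.float64(0.571), np.float64(0.1)), (np.float64(0.514), np.float64(0.15))]
```

Emit:
move_arm([
  [[0,0,0.003,0,-0.015,0,0.033],[0,0,0.006,0,-0.015,0,0.033],[0,0,0.009,0,-0.015,0,0.033],[0,0,0.009,0,-0.015,0,0.033]],
])

```text
time_s: 8.33
position: [0.4872, -0.1015, 0.0122]
eef_rot: [3.141, 0.003, 2.798]
force: [0.0, -0.6, 0.3]
grip_width: 0.386
gripper_force: 0.0
```

Emit:
move_arm([
  [[0,0,0.002,0,0.002,0,0.033],[0,0,0.004,0,0.002,0,0.033],[0,0,0.006,0,0.002,0,0.033]],
])

```text
time_s: 8.58
position: [0.4878, -0.1019, 0.0066]
eef_rot: [3.141, 0.002, 2.798]
force: [-0.6, -0.4, 0.7]
grip_width: 0.391
gripper_force: 0.0
```

The reading is already below the 8 mm floor with no contact, so the tips are higher than reported. I'll keep probing down gently.

Emit:
move_arm([
  [[0,0,0.002,0,0,0,0.033],[0,0,0.004,0,0,0,0.033],[0,0,0.004,0,0,0,0.033]],
])

```text
time_s: 8.83
position: [0.4871, -0.1018, 0.0022]
eef_rot: [3.141, 0.001, 2.798]
force: [-0.3, 0.4, -0.8]
grip_width: 0.385
gripper_force: 0.0
```

Emit:
move_arm([
  [[0,0,0.002,0,0,0,0.033],[0,0,0.003,0,0,0,0.033],[0,0,0.003,0,0,0,0.033]],
])

```text
time_s: 9.08
position: [0.4873, -0.1018, -0.0006]
eef_rot: [3.141, 0.001, 2.798]
force: [-1.3, 0.5, 0.3]
grip_width: 0.387
gripper_force: 0.0
```

Emit:
move_arm([
  [[0,0,0.002,0,0,0,0.033],[0,0,0.003,0,0,0,0.033],[0,0,0.003,0,0,0,0.033]],
])

```text
time_s: 9.33
position: [0.4873, -0.1018, -0.0036]
eef_rot: [3.141, 0.001, 2.798]
force: [0.6, 0.2, -0.7]
grip_width: 0.388
gripper_force: 0.0
```

```bash
python3 w.py; python3 - <<'E'
from ang import *
s=bot.read_state(); P=s["position"]; e=P[:2]-p[:2]; c,n=np.cos(p[2]),np.sin(p[2]); x,y=1000*np.array([c*e[0]+n*e[1],-n*e[0]+c*e[1]])
d=bot.read_camera("scene")["img"]; np.save("now.npy",d)
x0,y0,x1,y1=205,160,265,210;k=12
v=np.clip(cv2.resize(d[y0:y1,x0:x1,::-1],None,fx=k,fy=k,interpolation=cv2.INTER_CUBIC).astype(float)*2,0,255).astype(np.uint8)
f=lambda Q:tuple(int(a) for a in (proj("scene",T(p,Q))-[x0,y0]+.5)*k)
for yy in(y+21,y-21):
  for z,col in((10,(255,0,0)),(20,(0,255,0)),(30,(0,0,255))):
    cv2.polylines(v,[np.array([f((x+a,yy+b,z)) for a,b in((-11,-5),(11,-5),(11,5),(-11,5))])],True,col,1)
cv2.imwrite("pics/ov3.png",v)
E
```

```text
t 9.3333 nest mm [-123.6  -16.1   -3.6] yaw err 3.141 F [ 0.6  0.2 -0.7] w 0.388
```

View pics/ov3.png

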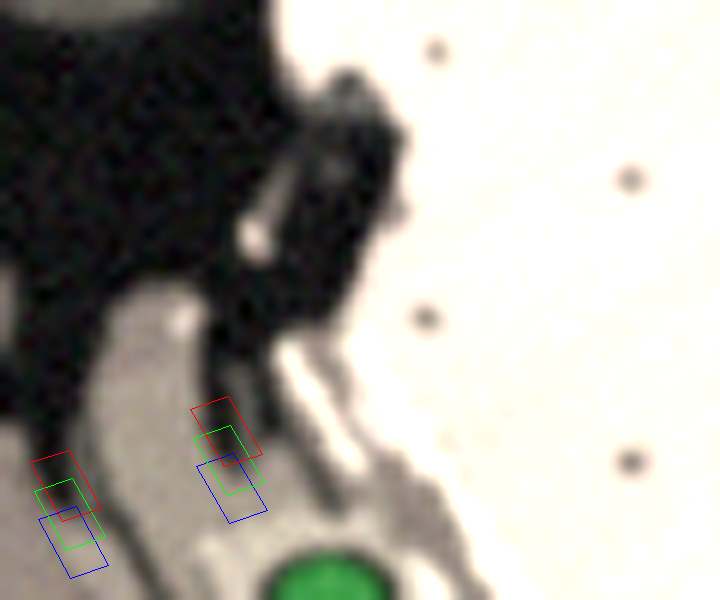

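The tips in the picture end near the 20–30 mm outlines: left tip at (237,480), right at about (65,500). That puts the true tips some 25 mm above the reading. I'll confirm by probing for the floor.

Emit:
move_arm([
  [[0,0,0.002,0,0,0,0.033],[0,0,0.004,0,0,0,0.033],[0,0,0.004,0,0,0,0.033]],
])

```text
time_s: 9.63
position: [0.4872, -0.1018, -0.0078]
eef_rot: [3.141, 0.001, 2.798]
force: [-0.1, -0.4, -0.1]
grip_width: 0.383
gripper_force: 0.0
```

Emit:
move_arm([
  [[0,0,0.002,0,0,0,0.033],[0,0,0.003,0,0,0,0.033],[0,0,0.003,0,0,0,0.033]],
])

```text
time_s: 9.88
position: [0.4872, -0.1018, -0.0107]
eef_rot: [3.141, 0.001, 2.798]
force: [0.2, -0.2, 0.7]
grip_width: 0.386
gripper_force: 0.0
```

Emit:
move_arm([
  [[0,0,0.002,0,0,0,0.033],[0,0,0.003,0,0,0,0.033],[0,0,0.003,0,0,0,0.033]],
])

```text
time_s: 10.13
position: [0.4873, -0.1018, -0.0136]
eef_rot: [3.141, 0.001, 2.798]
force: [0.0, -0.5, -0.3]
grip_width: 0.385
gripper_force: 0.0
```

Emit:
move_arm([
  [[0,0,0.001,0,0,0,0.033],[0,0,0.002,0,0,0,0.033],[0,0,0.002,0,0,0,0.033]],
])

```text
time_s: 10.38
position: [0.4877, -0.1018, -0.0148]
eef_rot: [3.141, 0.002, 2.798]
force: [-1.1, -0.1, 5.2]
grip_width: 0.388
gripper_force: 2.0
```

Emit:
move_arm([
  [[0,0,0.001,0,0,0,0.033],[0,0,0.002,0,0,0,0.033],[0,0,0.002,0,0,0,0.033]],
])

```text
time_s: 10.63
position: [0.4879, -0.1017, -0.0153]
eef_rot: [3.14, 0.003, 2.798]
force: [-5.6, -0.6, 16.0]
grip_width: 0.387
gripper_force: 7.4
```

The floor is touched at a reading of -14.5 mm, so the true tip is the reading plus 22.5 mm. I'll raise to a reading of about -1.5 and lean the body back 0.33 rad, so it stays clear of the opened plate.

Emit:
move_arm([
  [[0,0,-0.016,0,0,0,0.033],[0,0,-0.016,0,-0.11,0,0.033],[0,0,-0.016,0,-0.22,0,0.033],[0,0,-0.016,0,-0.33,0,0.033],[0,0,-0.016,0,-0.33,0,0.033]],
])

```text
time_s: 11.05
position: [0.4741, -0.0991, -0.0072]
eef_rot: [-3.139, 0.318, 2.799]
force: [-4.7, 0.8, -3.0]
grip_width: 0.384
gripper_force: 0.0
```

```bash
python3 w.py; python3 -c "
from workcell import bot
s=bot.read_state();print(s['eef_rot'].round(3),s['q'].round(2))"
```

```text
t 11.05 nest mm [-136.9  -18.    -7.2] yaw err 3.1426 F [-4.7  0.8 -3. ] w 0.384
[-3.139  0.318  2.799] [-0.17  0.25 -0.71  0.29 -0.06  0.17]
```

Emit:
move_arm([
  [[0,0,0,0,0,0,0.033],[0,0,0,0,0,0,0.033],[0,0,0,0,0,0,0.033]],
])

```text
time_s: 11.3
position: [0.4906, -0.1024, 0.0001]
eef_rot: [3.141, 0.334, 2.797]
force: [0.6, -0.1, -0.4]
grip_width: 0.383
gripper_force: 0.0
```

```bash
python3 w.py; python3 ang.py|grep now; python3 -c "
from workcell import bot
s=bot.read_state();print(s['eef_rot'].round(3),s['q'].round(2))"
```

```text
t 11.3 nest mm [-1.202e+02 -1.550e+01  1.000e-01] yaw err 3.1406 F [ 0.6 -0.1 -0.4] w 0.383
now [(np.float64(0.658), np.float64(0.0)), (np.float64(0.646), np.float64(0.05)), (np.float64(0.594), np.float64(0.1)), (np.float64(0.534), np.float64(0.15))]
[3.141 0.334 2.797] [-0.17  0.25 -0.69  0.3  -0.06  0.17]
```

Emit:
move_arm([
  [[0.001,0.006,0.002,0,0,0,0.033],[0.001,0.012,0.002,0,0,0,0.033],[0.001,0.018,0.002,0,0,0,0.033],[0.001,0.023,0.002,0,0,0,0.033],[0.001,0.028,0.002,0,0,0,0.033],[0.001,0.028,0.002,0,0,0,0.033]],
])

```text
time_s: 11.9
position: [0.4964, -0.0746, -0.0039]
eef_rot: [-3.141, 0.331, 2.799]
force: [-1.8, -2.8, -0.7]
grip_width: 0.384
gripper_force: 1.2
```

```bash
python3 w.py; python3 ang.py|grep now
```

```text
t 11.9 nest mm [-124.1   12.7   -3.9] yaw err 3.1423 F [-1.8 -2.8 -0.7] w 0.384
now [(np.float64(0.604), np.float64(0.55)), (np.float64(0.599), np.float64(0.6)), (np.float64(0.587), np.float64(0.5)), (np.float64(0.553), np.float64(0.45))]
```

Emit:
move_arm([
  [[0,0.004,-0.002,0,0,0,0.035],[0,0.008,-0.002,0,0,0,0.035],[0,0.0105,-0.002,0,0,0,0.035],[0,0.0105,-0.002,0,0,0,0.035]],
])

```text
time_s: 12.33
position: [0.4978, -0.0664, -0.0026]
eef_rot: [-3.138, 0.329, 2.797]
force: [-1.4, -7.2, -3.4]
grip_width: 0.406
gripper_force: 3.4
```

```bash
python3 w.py; python3 ang.py|grep now
```

```text
t 12.3333 nest mm [-125.7   20.8   -2.6] yaw err 3.1404 F [-1.4 -7.2 -3.4] w 0.406
now [(np.float64(0.538), np.float64(0.9)), (np.float64(0.513), np.float64(0.85)), (np.float64(0.492), np.float64(0.95)), (np.float64(0.469), np.float64(0.8))]
```

Emit:
move_arm([
  [[0,0,0,0,0,0,0.035],[0,0,0,0,0,0,0.035],[0,0,0,0,0,0,0.035]],
])

```text
time_s: 12.68
position: [0.4977, -0.0664, -0.0025]
eef_rot: [-3.138, 0.329, 2.797]
force: [-1.5, -5.5, -3.4]
grip_width: 0.409
gripper_force: 3.2
```

```bash
python3 w.py; python3 ang.py|grep now
```

```text
t 12.6833 nest mm [-125.7   20.7   -2.5] yaw err 3.1401 F [-1.5 -5.5 -3.4] w 0.409
now [(np.float64(0.539), np.float64(0.9)), (np.float64(0.517), np.float64(0.85)), (np.float64(0.488), np.float64(0.95)), (np.float64(0.473), np.float64(0.8))]
```

Emit:
move_arm([
  [[0,0.001,0,0,0,0,0.035],[0,0.003,0,0,0,0,0.035],[0,0.003,0,0,0,0,0.035]],
])

```text
time_s: 13.03
position: [0.4978, -0.0654, -0.003]
eef_rot: [-3.134, 0.329, 2.796]
force: [-1.2, -11.1, -6.9]
grip_width: 0.41
gripper_force: 5.5
```

```bash
python3 w.py; python3 ang.py|grep now
```

```text
t 13.0333 nest mm [-125.9   21.8   -3. ] yaw err 3.1392 F [ -1.2 -11.1  -6.9] w 0.41
now [(np.float64(0.519), np.float64(0.95)), (np.float64(0.508), np.float64(0.9)), (np.float64(0.469), np.float64(0.85)), (np.float64(0.468), np.float64(1.0))]
```

Emit:
move_arm([
  [[0,-0.002,0,0,0,0,0.035],[-0.0047,-0.002,0.0016,0,0,0,0.035],[-0.0104,-0.002,0.0036,0,0,0,0.035],[-0.0161,-0.002,0.0056,0,0,0,0.035],[-0.0217,-0.002,0.0075,0,0,0,0.035],[-0.0274,-0.002,0.0095,0,0,0,0.035],[-0.0331,-0.002,0.0115,0,0,0,0.035],[-0.0378,-0.002,0.0131,0,0,0,0.035],[-0.0378,-0.002,0.0131,0,0,0,0.035]],
])

```text
time_s: 13.88
position: [0.5391, -0.0784, -0.0014]
eef_rot: [3.141, 0.333, 2.797]
force: [-0.8, -2.6, 0.1]
grip_width: 0.412
gripper_force: 1.9
```

```bash
python3 w.py; python3 ang.py|grep now
```

```text
t 13.8833 nest mm [-82.7  23.4  -1.4] yaw err 3.1405 F [-0.8 -2.6  0.1] w 0.412
now [(np.float64(0.338), np.float64(1.0)), (np.float64(0.327), np.float64(0.95)), (np.float64(0.311), np.float64(1.05)), (np.float64(0.305), np.float64(0.9))]
```

```bash
cat > cas.py <<'E'
from ang import *
def cas(img):
    a=img.astype(int); m=((a[:,:,1]>a[:,:,0]+15)&(a[:,:,1]>a[:,:,2]+10)).astype(np.uint8); m[:160]=0;m[260:]=0;m[:,:190]=0;m[:,290:]=0
    ys,xs=np.nonzero(m)
    if len(xs)<5: print("no green"); return
    u=np.array([(xs.min()+xs.max())/2,(ys.min()+ys.max())/2]); w=least_squares(lambda v:proj("scene",np.array([v[0],v[1],.046]))-u,p[:2]).x; e=w-p[:2]; c,n=np.cos(p[2]),np.sin(p[2])
    print("cassette nest",(1000*np.array([c*e[0]+n*e[1],-n*e[0]+c*e[1]])).round(1),"px",len(xs),u)
if __name__=="__main__": cas(C["scene"]["img"]); cas(np.load("now.npy"))
E
python3 cas.py
```

```text
cassette nest [-47.3  -0.6] px 57 [231.5 209.5]
cassette nest [-32.7  -0.8] px 58 [233.5 213. ]
```

The push is working: the cassette has advanced about 15 mm and the cover is at about 0.97 rad.

Emit:
move_arm([
  [[-0.0057,0,0.002,0,0,0,0.035],[-0.0113,0,0.0039,0,0,0,0.035],[-0.017,0,0.0059,0,0,0,0.035],[-0.0227,0,0.0079,0,0,0,0.035],[-0.0284,0,0.0098,0,0,0,0.035],[-0.034,0,0.0118,0,0,0,0.035],[-0.0378,0,0.0131,0,0,0,0.035],[-0.0378,0,0.0131,0,0,0,0.035]],
])

```text
time_s: 14.65
position: [0.5758, -0.0913, -0.0015]
eef_rot: [3.141, 0.332, 2.798]
force: [-3.0, -2.4, 1.5]
grip_width: 0.408
gripper_force: 2.2
```

```bash
python3 w.py; python3 ang.py|grep now; python3 cas.py
```

```text
t 14.65 nest mm [-43.7  23.6  -1.5] yaw err 3.1409 F [-3.  -2.4  1.5] w 0.408
now [(np.float64(0.234), np.float64(1.0)), (np.float64(0.227), np.float64(0.95)), (np.float64(0.212), np.float64(0.9)), (np.float64(0.206), np.float64(1.05))]
cassette nest [-47.3  -0.6] px 57 [231.5 209.5]
cassette nest [6.3 0.1] px 62 [239.5 222.5]
```

Emit:
move_arm([
  [[-0.0057,0,0.002,0,0,0,0.035],[-0.0113,0,0.0039,0,0,0,0.035],[-0.017,0,0.0059,0,0,0,0.035],[-0.0217,0,0.0075,0,0,0,0.035],[-0.0236,0,0.0082,0,0,0,0.035],[-0.0236,0,0.0082,0,0,0,0.035]],
])

```text
time_s: 15.25
position: [0.5991, -0.0997, -0.0017]
eef_rot: [3.141, 0.332, 2.798]
force: [-3.1, -2.1, 2.3]
grip_width: 0.41
gripper_force: 3.0
```

```bash
python3 w.py; python3 ang.py|grep now; python3 cas.py
```

```text
t 15.25 nest mm [-19.   23.6  -1.7] yaw err 3.1409 F [-3.1 -2.1  2.3] w 0.41
now [(np.float64(0.186), np.float64(1.0)), (np.float64(0.18), np.float64(0.95)), (np.float64(0.169), np.float64(0.9)), (np.float64(0.165), np.float64(1.05))]
cassette nest [-47.3  -0.6] px 57 [231.5 209.5]
cassette nest [29.7 -0. ] px 67 [243.  228.5]
```

Emit:
move_arm([
  [[-0.0014,0,0.0005,0,0,0,0.035],[-0.0028,0,0.001,0,0,0,0.035],[-0.0038,0,0.0013,0,0,0,0.035],[-0.0038,0,0.0013,0,0,0,0.035]],
])

```text
time_s: 15.68
position: [0.602, -0.1008, -0.0018]
eef_rot: [3.141, 0.331, 2.798]
force: [-5.7, -1.2, 4.9]
grip_width: 0.409
gripper_force: 4.0
```

Emit:
move_arm([
  [[-0.001,0,0.0003,0,0,0,0.035],[-0.0019,0,0.0006,0,0,0,0.035],[-0.0019,0,0.0006,0,0,0,0.035]],
])

```text
time_s: 15.93
position: [0.6027, -0.1011, -0.002]
eef_rot: [3.141, 0.329, 2.798]
force: [-10.3, -0.1, 8.8]
grip_width: 0.411
gripper_force: 7.4
```

```bash
python3 w.py; python3 ang.py|grep now; python3 cas.py
```

```text
t 15.9333 nest mm [-15.2  23.5  -2. ] yaw err 3.1412 F [-10.3  -0.1   8.8] w 0.411
now [(np.float64(0.178), np.float64(1.0)), (np.float64(0.173), np.float64(0.95)), (np.float64(0.163), np.float64(0.9)), (np.float64(0.158), np.float64(1.05))]
cassette nest [-47.3  -0.6] px 57 [231.5 209.5]
cassette nest [33.4 -0.3] px 66 [243.5 229.5]
```

The force rose to 10 N with the cassette at about 34–35 mm, so it is home. I'll slide back along the bar, then let the cover close.

Emit:
move_arm([
  [[0.008,0,-0.003,0,0,0,0.035],[0.02,0,-0.007,0,0,0,0.035],[0.035,0,-0.012,0,0,0,0.035],[0.05,0,-0.0174,0,0,0,0.035],[0.05,-0.008,-0.0174,0,0,0,0.035],[0.05,-0.016,-0.0174,0,0,0,0.035],[0.05,-0.024,-0.0174,0,0,0,0.035],[0.05,-0.032,-0.0174,0,0,0,0.035],[0.05,-0.04,-0.0174,0,0,0,0.035],[0.05,-0.044,-0.0174,0,0,0,0.035]],
])

```text
time_s: 16.87
position: [0.54, -0.1266, -0.0016]
eef_rot: [3.141, 0.332, 2.796]
force: [-0.6, 0.6, 0.2]
grip_width: 0.413
gripper_force: 0.0
```

Emit:
move_arm([
  [[0,0,0,0,0,0,0.035],[0.006,0,-0.02,0,0,0,0.035],[0.012,0,-0.04,0,0,0,0.035],[0.024,0,-0.08,0,0,0,0.035],[0.036,0,-0.12,0,0,0,0.035],[0.036,0,-0.12,0,0,0,0.035],[0.036,0,-0.12,0,0,0,0.035]],
])

```text
time_s: 17.45
position: [0.4725, -0.1006, 0.1031]
eef_rot: [3.14, 0.338, 2.798]
force: [0.4, 0.5, -0.1]
grip_width: 0.41
gripper_force: 0.0
```

```bash
python3 w.py; python3 ang.py|grep now; python3 - <<'E'
from cas import *
d=bot.read_camera("top"); a=d["img"]
ref=C["top"]["img"].astype(float)
for n in("post","lens_tube","dome"):
    for c in("top","scene"):print(n,c,[(np.round(r["extent"]).tolist(),round(r["confidence"],2)) for r in bot.recognise(n,c)[:1]])
cas(np.load("now.npy"))
E
```

```text
t 17.45 nest mm [-137.9  -19.9  103.1] yaw err 3.1411 F [ 0.4  0.5 -0.1] w 0.41
now [(np.float64(0.703), np.float64(0.0)), (np.float64(0.69), np.float64(0.05)), (np.float64(0.636), np.float64(0.1)), (np.float64(0.574), np.float64(0.15))]
post top [([256.0, 175.0, 267.0, 189.0], 0.69)]
post scene [([263.0, 196.0, 271.0, 216.0], 0.53)]
lens_tube top []
lens_tube scene [([227.0, 183.0, 260.0, 239.0], 0.73)]
dome top [([341.0, 160.0, 367.0, 190.0], 0.83)]
dome scene [([186.0, 248.0, 222.0, 285.0], 0.86)]
no green
```

```bash
python3 -c "
from workcell import bot
print(bot.job_done())"
```

```text
the job is handed in; nothing more can be done
None
```

The job is handed in; no verdict was returned. The cassette met firm resistance at the stop (about 35 mm, 10 N) with the cover held open at about 1 rad; the cover now measures shut, the fingers are clear, and the post and dome have not moved; the other bystanders were not re-measured.

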